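Shut the kit drawer, then hold the sprung dish-box lid just below its balance point

TASK

At the dish station on the decorating table, first push the open drawer fully home until its catch seats. Then raise the sprung lid of the dish box by its grip until it is about ten degrees past its balance point, without letting it fly open, and ease it back down to about ten degrees below the balance point. Finish still holding the lid there, steady, with the drawer shut and the loose crockery and jar left alone.

Things in the scene. Friction and masses are not known exactly. Their poses are not given: they have to be found in the camera images.
- station: Fixed wooden bench station 170 mm deep, 425 mm wide. Origin on the table under its middle; x from front to back (away from the robot), y to its left, z up. Right part: lidded dish box 240 mm wide, 112 mm high, centred at y = -0.09, front face at x = -0.085. Left part: low drawer bay 180 mm wide, 70 mm high, centred at y = +0.125, opening at x = -0.07.
- drawer (a joint): Metres the bay's drawer stands open: 0 is fully home (its front 6 mm proud of the bay), grows as it comes out towards the robot, 0.12 at most. Friction about 0.5 N; a ball catch resists between 21 and 8 mm with up to about 8 N, then (from about 5 mm) draws the drawer home against a firm stop.
- drawer_front (a point): Centre of the outer face of the drawer's front, a flat upright wooden panel 172 mm wide and 56 mm high; this point is 34 mm above the table. Same axes as the station; push along station x. The panel has no projecting handle.
- lid (a joint): Angle of the grey lid in rad: 0 closed and level, grows as its front edge rises, open stop at 1.65. Balance point at 0.96 rad (55 degrees): below it the lid sinks shut, above it the spring drives it open to the stop; it stays nowhere between unless held. It takes about 2 N at the grip to start it, under 1 N either way near the balance point.
- lid_hinge (a point): Middle of the lid's hinge line, at the back edge of the lid, 112 mm above the table; this point is fixed in the station at x = 0.085, y = -0.09. The hinge line runs along station y.
- lid_grip (a point): Centre of the lid's grip: black drum 22 mm in diameter, 30 mm long, axis along station y, on a 12 mm wide stem 38 mm before the lid's front edge, 210 mm from the hinge line, 112 mm above the table when closed. Pinch its flat ends from above (closing along station y); it turns between the fingers. Lid: 172 mm deep, 246 wide, 10 thick. Axes turn with the lid; x from grip to hinge.
- dish: Loose white ceramic plate, 110 mm across, 22 mm high, standing on the table; leave alone. Origin at the centre of its underside.
- jar: Loose brown jar with black cap, 68 mm across, 100 mm high, standing on the table; leave alone. Origin at the centre of its underside.
- cup: Loose white ceramic cup, 72 mm across, 75 mm high, standing on the table; leave alone. Origin at the centre of its underside.

How it is judged:
By the outcome, as a careful person would: the job done as asked, in the order asked, and still so for the second after the job is handed in, while the arm keeps its last pose, push and grip.
It also fails if it takes over 59 s, if anything falls off the work surface, if the arm or the gripper's body presses on something with over 40 N, if the wrist force passes 120 N, or if a joint passes its speed limit or range.

ROBOT

A 7-joint arm with a two-finger parallel gripper is mounted at the origin on the work surface. World frame = base frame: x ahead of the robot, y to its left, z up, the work surface at z = 0. Lengths are in mm, angles in rad, forces in N, time in s.
With the tool pointing down it reaches from about 400 to 850 mm from the base axis. Payload 6.9 kg.
Tool frame: the origin (TCP) lies midway between the tips of the shut fingers; the grasp point (between the pads) lies 19 mm behind it; z points along the fingers, y is the direction in which the jaws open and shut (so a half turn about z gives the same grasp; the last joint's range is limited). The gripper opens to 85 mm and grips with 20 to 120 N. Pads are 22 mm wide; open, the fingers measure 114 mm over their backs; the gripper's body (76 mm by 85 mm) begins 54 mm behind the grasp point. The pads swing forward as they close: fully open they stand 13 mm farther back than shut.
Start: joints at [-1.077, 0.507, -0.238, 1.5, 0.126, 1.149, -0.155], TCP at [236.941, 578.334, 231.275] pointing down, gripper open.
Joint ranges: [-3.08, 3.08], [-0.24, 2.05], [-1.43, 1.35], [0, 2.5], [-1.52, 4.66], [0.17, 1.96], [-2.89, 2.89]. Speed limits (rad/s): [2.39, 2.39, 3.14, 3.14, 3.14, 3.14, 3.14].

INTERFACE

Orientations are given as a rotation vector (axis times angle).
In Python, from cell import manip, imaging, job_done gives the robot as it stands.
- The arm moves only by the tool drive_tool, never from a script. Its argument "plan" is a list of rows, each a list of 6 numbers: the shift along the tool's x, y, z in mm, then the turn, a rotation vector about the tool's x, y, z in rad. In form: [[tx, ty, tz, ax, ay, az], ...]. A call has 1 to 5 rows; each row is the pose to reach, as a shift and turn from the pose commanded when the call began, along the tool's axes at that moment; what a row does not reach only later rows make up. A row lasts 1/8 s, in which the tool goes at most 62.5 mm and 10.7 degrees, less where a joint would pass 70% of its speed; a pose out of reach is approached as far as the arm can. A call with a gripper value outside its range is refused whole. "gripper" is the closure, from 0 (fully open) to 1 (shut), set as the call begins (left out, the last holds). The fingers move at their own pace and stop on an object; the grip force is fixed at half the most. Time passes only in rows, so rows that repeat a pose let the fingers close. It gives the time, the measured TCP pose, the force and the opening at its end, in the units of the state.
- manip.observe(): the state, without advancing time (a new reading comes with each control period).
- imaging.grab_frame(name): name is "scene" or "top" or "wrist"; returns the picture (400x640x3 uint8, red, green, blue); there is no depth.
- imaging.calibration(name): a dict with "fx", "fy", "cx", "cy" (pixels), "world_from_camera" (4x4, takes a point from camera to world coordinates); the wrist camera has in their place "tool_from_camera" (4x4, takes a point from camera to tool coordinates, whose origin is the TCP and whose axes are the flange's). Camera axes: x right, y down, z forward; pixel columns grow to the right and rows downward; lengths in mm; the calibration is good to about 2 mm. A picture is of the moment at which its call begins: read the wrist's pose just before it. calibration takes no time and is no camera call.
- job_done(): hands the job in, once; it reports no verdict.
The state is a dict: "time_s": time; "q": joint angles; "joint_velocities": joint speeds; "tau": joint torques, N m; "tcp_pos": TCP position; "ee_rot": TCP orientation; "contact_force": force on the tool from outside, world axes, zero at the start; "torque": the same for the moment, N m; "gripper_width": finger opening in mm.
Only numpy, scipy, OpenCV 4.12 (cv2) and the standard library are available. Lean on these libraries where they do the work, as an engineer would, in place of code of your own. Each camera call takes 0.05 s, during which the arm holds its last target. There are 200 camera calls.

## Working session

There is one attempt and no reset: what is moved stays moved. The work goes in short steps, Python scripts to look and compute and a tool call to move; the robot and the scene stay as the last step left them, time stands still between calls to the robot, and variables do not carry over. Pictures are saved under pics/ and viewed, about 8 in all and at most 12, crops included, and the job is handed in when it is done.

Besides the shell and the picture viewer there is one more tool, called after "Request:" by a JSON object that holds its "api" and its "payload", one argument or row to a line. drive_tool: Moves the arm, as the interface text tells. Its arguments: {"type":"object","properties":{"plan":{"type":"array","items":{"type":"array","items":{"type":"number"}}},"gripper":{"type":"number"}},"required":["plan"]}

```bash
mkdir -p pics
python3 - <<'E'
from cell import manip, imaging
import cv2,numpy as np
s=manip.observe();print(s)
ims=[]
for n in("scene","top"):
    im=imaging.grab_frame(n);cv2.imwrite(f'pics/{n}0.png',im[:,:,::-1])
    c=imaging.calibration(n);print(n,c)
print(imaging.calibration("wrist"))
E
```

```text
{'time_s': 0.0, 'q': array([-1.07649047,  0.50833383, -0.23748958,  1.50114453,  0.12573607,
        1.1488911 , -0.15479082]), 'joint_velocities': array([ 0.0015542 , -0.00052771,  0.00038378, -0.00191424,  0.0012807 ,
        0.00140297, -0.00094955]), 'tau': array([ 2.36708274e-04, -6.20597792e+01, -2.18675002e+00, -2.49672425e+01,
        1.27377399e-02,  1.17117373e-02, -4.48967728e-05]), 'tcp_pos': array([236.83704294, 577.84368477, 230.42690929]), 'ee_rot': array([-6.06825960e-01, -3.08215973e+00,  2.77417952e-03]), 'contact_force': array([ 0.99751611, -0.27966579, -0.56777419]), 'torque': array([ 1.64139279e-02, -8.49317447e-05, -6.04485620e-03]), 'gripper_width': 85.51281243170918}
scene {'fx': 387.219569505949, 'fy': 387.219569505949, 'cx': 319.5686669482064, 'cy': 202.1466659475676, 'world_from_camera': array([[ 2.73358876e-01,  7.13064604e-01, -6.45611180e-01,
         1.24902453e+03],
       [ 9.61828142e-01, -2.11491596e-01,  1.73660389e-01,
        -1.65142988e+02],
       [-1.27102621e-02, -6.68438610e-01, -7.43658708e-01,
         8.19407359e+02],
       [ 0.00000000
[... 303 characters left out ...]
,  2.45619005e-02, -2.34724370e-02,
         3.61027129e+00],
       [ 1.93587505e-02, -1.56048836e-01, -9.87559618e-01,
         1.04971234e+03],
       [ 0.00000000e+00,  0.00000000e+00,  0.00000000e+00,
         1.00000000e+00]])}
{'fx': 320.66312521741287, 'fy': 320.66312521741287, 'cx': 317.77225199338835, 'cy': 196.91199243565424, 'tool_from_camera': array([[-4.51464448e-04, -9.47810957e-01, -3.18832535e-01,
         8.17908198e+01],
       [ 9.99999771e-01, -2.67289087e-04, -6.21407158e-04,
        -1.33404956e-02],
       [ 5.03756056e-04, -3.18832743e-01,  9.47810861e-01,
        -1.42252119e+02],
       [ 0.00000000e+00,  0.00000000e+00,  0.00000000e+00,
         1.00000000e+00]])}
```

View pics/scene0.png

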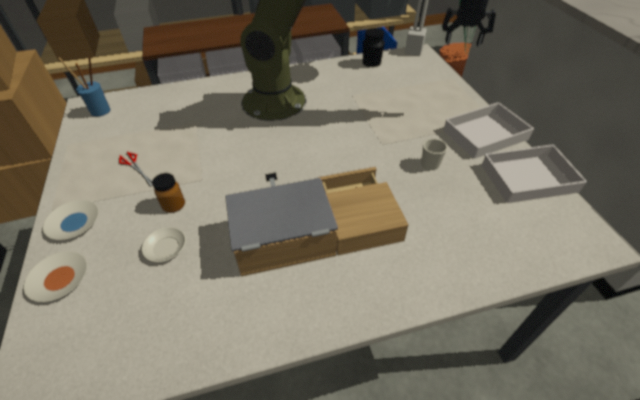

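View pics/top0.png

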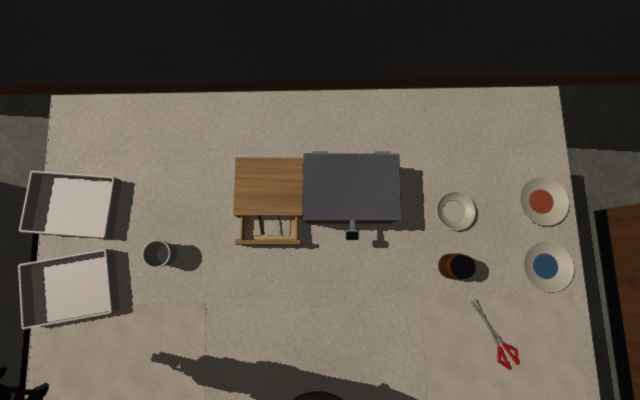

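The top view shows the station nearly aligned with the world axes. The lid spans about (303–400, 153–221), the grip is near (352,236), and the drawer front's outer edge runs along row ~243, columns 236–299. The cup is at (156,253), the jar at (458,266) and the plate at (456,211), all clear of the station.

```bash
cat > h.py <<'E'
import numpy as np,cv2
from scipy.spatial.transform import Rotation as R
from cell import manip,imaging
def ray(c,T,uv,z):
    d=T[:3,:3]@np.array([(uv[0]-c['cx'])/c['fx'],(uv[1]-c['cy'])/c['fy'],1.]);o=T[:3,3]
    return o+d*(z-o[2])/d[2]
def proj(c,T,p):
    q=np.linalg.inv(T)@np.r_[p,1.];return np.array([c['cx']+c['fx']*q[0]/q[2],c['cy']+c['fy']*q[1]/q[2]])
def totool(p,rot=None):
    s=manip.observe();r=R.from_rotvec(s['ee_rot']);return r.inv().apply(np.array(p)-s['tcp_pos'])
E
python3 - <<'E'
from h import *
c=imaging.calibration("top");T=c['world_from_camera']
im=cv2.imread('pics/top0.png')
roi=im[140:250,290:415].astype(int)
m=((roi.max(2)-roi.min(2)<25)&(roi.max(2)<105)&(roi.max(2)>45)).astype(np.uint8)
m=cv2.morphologyEx(m,cv2.MORPH_OPEN,np.ones((9,9)))
cs,_=cv2.findContours(m,0,2);k=max(cs,key=cv2.contourArea)
r=cv2.minAreaRect(k);b=cv2.boxPoints(r)+[290,140];print(r,b.round(1))
P=np.array([ray(c,T,u,117) for u in b]);print(P.round(1)); print("c",P.mean(0))
for i in range(4): print(np.linalg.norm(P[i]-P[i-1]),np.degrees(np.arctan2(*(P[i]-P[i-1])[1::-1])))
g=im[228:244,340:362];mk=(g.max(2)<40).astype(np.uint8);ys,xs=np.nonzero(mk)
print(xs.min()+340,xs.max()+340,ys.min()+228,ys.max()+228);print("grip",ray(c,T,((xs.min()+xs.max())/2+340,(ys.min()+ys.max())/2+228),120))
for u in[(236,244),(300,243)]:print("drawer top edge",ray(c,T,u,62))
cv2.imwrite('pics/crop1.png',cv2.resize(im[140:265,225:415],None,fx=4,fy=4,interpolation=cv2.INTER_CUBIC))
E
```

```text
((68.50000762939453, 50.99999237060547), (77.99998474121094, 110.99998474121094), 90.0) [[303. 152.]
 [414. 152.]
 [414. 230.]
 [303. 230.]]
[[ 724.9   18.   117. ]
 [ 718.5 -266.4  117. ]
 [ 518.9 -252.9  117. ]
 [ 526.2   22.3  117. ]]
c [ 622.12648334 -119.76922239  117.        ]
198.72843906065248 -1.2294069635299913
284.48762480060316 -91.28139679987673
200.06843400287377 176.1313226058068
275.2783111974056 88.48213108380381
347 357 232 239
grip [509.26506873 -97.933973   120.        ]
drawer top edge [498.68658052 197.43855827  62.        ]
drawer top edge [496.76418699  31.87460741  62.        ]
```

View pics/crop1.png

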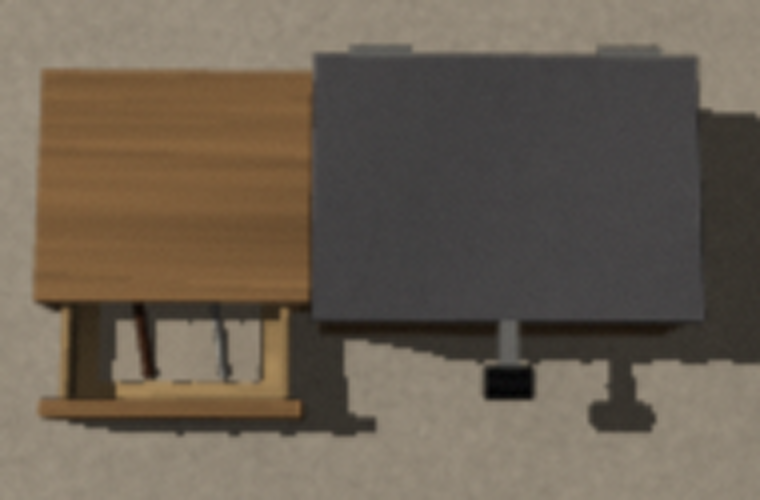

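The crop shows lid corners at crop (314,54), (698,57), (704,321), (314,321), the drawer front's lower edge from (40,416) to (300,416), and the grip drum at (485–534, 362–399).

Run:
```python
from h import *
c=imaging.calibration("top");T=c['world_from_camera']
f=lambda u,v,z:ray(c,T,(u/4+224.6,v/4+139.6),z)
for p in[(314,54),(698,57),(704,321),(314,321)]:print('lid',f(*p,117).round(1))
for p in[(42,70),(313,71),(36,300),(310,302)]:print('bay',f(*p,70).round(1))
for p in[(40,416),(300,416)]:print('dr',f(*p,62).round(1))
print('grip',f(509.5,381,118).round(1),f(485,381,118).round(1),f(534,381,118).round(1))
```

```text
lid [722.   17.8 117. ]
lid [ 714.5 -227.7  117. ]
lid [ 545.  -221.1  117. ]
lid [551.3  21.5 117. ]
bay [728.4 199.7  70. ]
bay [723.7  19.4  70. ]
bay [574.5 202.5  70. ]
bay [568.6  24.7  70. ]
dr [499.8 201.1  62. ]
dr [495.2  32.9  62. ]
grip [511.  -98.2 118. ] [511.4 -83.  118. ] [ 510.6 -113.3  118. ]
```

Station yaw comes out at about -0.029 rad. The hinge is near (719,-105), the grip near (510,-98.5), and the drawer front at (497.5,117) should end near x=564.4. I'll move towards the drawer, shutting the gripper on the way.

Request:
{"api": "drive_tool", "payload": {
  "plan": [
    [-36, -35, 0, 0, 0, -0.07],
    [-78, -75, 0, 0, 0, -0.14],
    [-120, -115, 0, 0, 0, -0.21],
    [-162, -155, 0, 0, 0, -0.28],
    [-204, -195, 0, 0, 0, -0.36]
  ],
  "gripper": 1
}}

```text
time_s: 0.72
tcp_pos: [352.3, 318.6, 231.1]
ee_rot: [-0.041, -3.141, 0.001]
contact_force: [1.6, 0.6, -1.0]
gripper_width: -0.3
```

```bash
cat > w.py <<'E'
from h import *
import sys
s=manip.observe();r=R.from_rotvec(s['ee_rot']).as_matrix()
print(round(s['time_s'],2),s['tcp_pos'].round(1),'f',s['contact_force'].round(1),'w',round(s['gripper_width'],1))
print('toolx',r[:,0].round(3),'y',r[:,1].round(3),'z',r[:,2].round(3),'yaw y deg',np.degrees(np.arctan2(r[1,1],r[0,1])).round(2))
if len(sys.argv)>1: print('tool shift',totool([float(a) for a in sys.argv[1:4]]).round(1))
E
python3 w.py 440 117 230
```

```text
0.72 [352.3 318.6 231.1] f [ 1.6  0.6 -1. ] w -0.3
toolx [-1.     0.026  0.   ] y [ 0.026  1.    -0.   ] z [-0. -0. -1.] yaw y deg 88.49
tool shift [ -93.  -199.2    1.1]
```

Request:
{"api": "drive_tool", "payload": {
  "plan": [
    [-23, -50, 0, 0, 0, 0],
    [-46, -100, 0, 0, 0, 0],
    [-70, -150, 40, 0, 0, 0],
    [-93, -200, 75, 0, 0, 0],
    [-93, -200, 135, 0, 0, 0]
  ]
}}

```text
time_s: 1.35
tcp_pos: [441.8, 114.5, 98.9]
ee_rot: [0.055, 3.136, -0.0]
contact_force: [0.7, 0.3, -1.8]
gripper_width: -0.0
```

Request:
{"api": "drive_tool", "payload": {
  "plan": [
    [0, 0, 30, 0, 0, 0],
    [0, 0, 64, 0, 0, 0],
    [-10, 0, 64, 0, 0, 0],
    [-10, 0, 64, 0, 0, 0]
  ]
}}

```text
time_s: 1.85
tcp_pos: [450.5, 118.2, 35.6]
ee_rot: [0.046, 3.14, 0.001]
contact_force: [-0.2, -0.5, 0.2]
gripper_width: 0.1
```

```bash
python3 - <<'E'
from h import *
c=imaging.calibration("top");im=imaging.grab_frame("top");cv2.imwrite('pics/t2.png',cv2.resize(im[130:290,210:410,::-1],None,fx=3.5,fy=3.5,interpolation=cv2.INTER_CUBIC))
E
python3 w.py
```

```text
1.9 [450.1 118.2  35.9] f [-0.1 -1.2 -0.1] w 0.0
toolx [-1.     0.029 -0.002] y [0.029 1.    0.001] z [ 0.002  0.001 -1.   ] yaw y deg 88.33
```

View pics/t2.png

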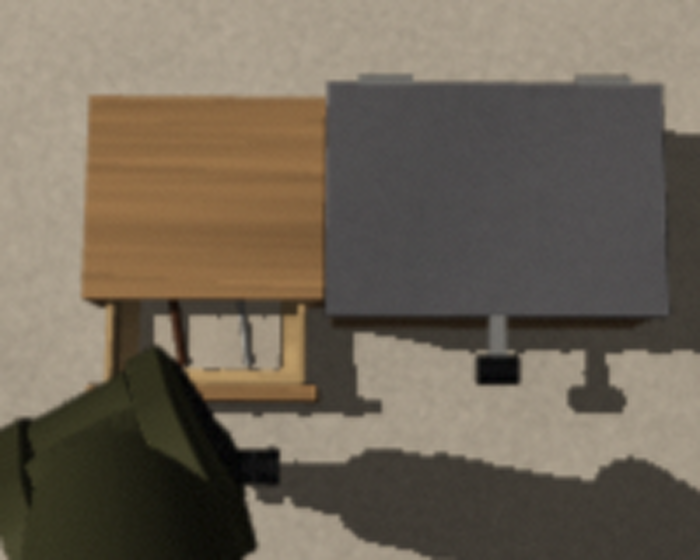

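The tool is low in front of the drawer and clear of it. Pushing in now.

Request:
{"api": "drive_tool", "payload": {
  "plan": [
    [-15, 0, 2, 0, 0, 0],
    [-30, 0, 2, 0, 0, 0],
    [-44, 0, 2, 0, 0, 0],
    [-57, 0, 2, 0, 0, 0],
    [-70, 0, 2, 0, 0, 0]
  ]
}}

```text
time_s: 2.52
tcp_pos: [519.6, 115.8, 32.8]
ee_rot: [-0.045, -3.141, 0.0]
contact_force: [-0.4, 0.0, 0.8]
gripper_width: -0.1
```

Request:
{"api": "drive_tool", "payload": {
  "plan": [
    [-6, 0, 0, 0, 0, 0],
    [-12, 0, 0, 0, 0, 0],
    [-18, 0, 0, 0, 0, 0],
    [-24, 0, 0, 0, 0, 0],
    [-27, 0, 0, 0, 0, 0]
  ]
}}

```text
time_s: 3.15
tcp_pos: [544.0, 115.1, 32.5]
ee_rot: [-0.044, -3.137, 0.001]
contact_force: [-3.7, 1.3, 1.7]
gripper_width: -0.3
```

Request:
{"api": "drive_tool", "payload": {
  "plan": [
    [-4, 0, 0, 0, 0, 0],
    [-7, 0, 0, 0, 0, 0],
    [-10, 0, 0, 0, 0, 0],
    [-12, 0, 0, 0, 0, 0],
    [-12, 0, 0, 0, 0, 0]
  ]
}}

```text
time_s: 3.78
tcp_pos: [556.1, 114.9, 32.8]
ee_rot: [-0.045, -3.138, 0.001]
contact_force: [-7.1, 0.8, 5.2]
gripper_width: 0.1
```

Request:
{"api": "drive_tool", "payload": {
  "plan": [
    [-2, 0, 0, 0, 0, 0],
    [-4, 0, 0, 0, 0, 0],
    [-6, 0, 0, 0, 0, 0],
    [-6, 0, 0, 0, 0, 0]
  ]
}}

```text
time_s: 4.28
tcp_pos: [556.0, 114.8, 32.5]
ee_rot: [-0.042, -3.127, 0.004]
contact_force: [-23.3, 0.9, 19.7]
gripper_width: 0.1
```

It has hit a firm stop: 23 N with no travel, well above the catch force. Backing off, rising and heading to the grip with the gripper part open.

Request:
{"api": "drive_tool", "payload": {
  "plan": [
    [8, 0, 0, 0, 0, 0],
    [25, 0, 0, 0, 0, 0],
    [55, 0, -20, 0, 0, 0],
    [60, 0, -75, 0, 0, 0],
    [60, -10, -135, 0, 0, 0]
  ]
}}

```text
time_s: 4.9
tcp_pos: [503.5, 107.1, 169.2]
ee_rot: [0.043, 3.141, 0.001]
contact_force: [1.4, -0.1, 0.8]
gripper_width: -0.1
```

Request:
{"api": "drive_tool", "payload": {
  "plan": [
    [0, -50, -15, 0, 0, 0],
    [0, -105, -15, 0, 0, 0],
    [0, -155, -15, 0, 0, 0],
    [0, -200, -15, 0, 0, 0],
    [0, -200, -15, 0, 0, 0]
  ],
  "gripper": 0.25
}}

```text
time_s: 5.52
tcp_pos: [498.1, -98.3, 183.1]
ee_rot: [0.056, 3.139, -0.004]
contact_force: [-0.3, -0.2, 0.5]
gripper_width: 64.1
```

```bash
python3 w.py 510 -98.5 180
python3 - <<'E'
from h import *
im=imaging.grab_frame("top");a=cv2.resize(im[130:270,210:410,::-1],(700,490))
cv2.imwrite('pics/t3.png',a)
s=manip.observe();im=imaging.grab_frame("wrist");cv2.imwrite('pics/w3.png',im[:,:,::-1])
E
```

```text
5.53 [498.1 -98.3 183.1] f [-0.3 -0.2  0.5] w 64.1
toolx [-0.999  0.036 -0.002] y [ 0.036  0.999 -0.002] z [ 0.002 -0.002 -1.   ] yaw y deg 87.95
tool shift [-11.9   0.2   3.1]
```

View pics/t3.png

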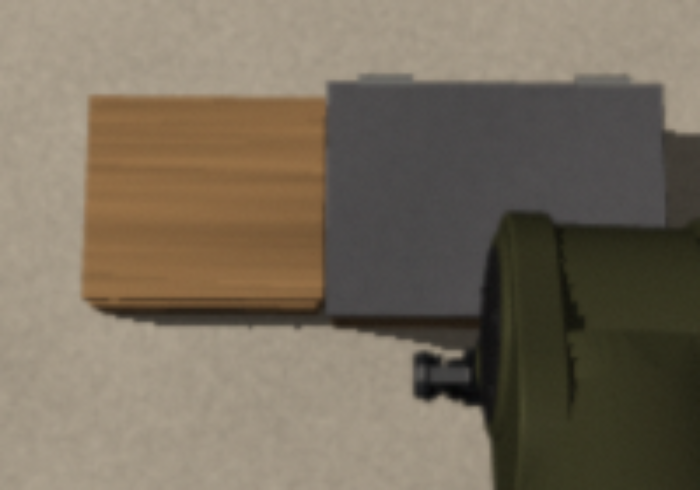

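View pics/w3.png

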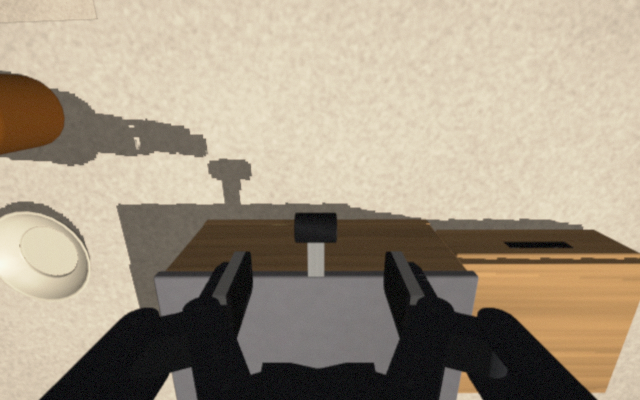

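The drawer sits home against the bay in the top view, with only a thin front lip showing at row ~303. The wrist view shows the drum silhouette at (295–337, 212–243), centred between the jaws.

Run:
```python
from h import *
c=imaging.calibration("wrist");s=manip.observe()
W=np.eye(4);W[:3,:3]=R.from_rotvec(s['ee_rot']).as_matrix();W[:3,3]=s['tcp_pos']
T=W@c['tool_from_camera']
for u in[(316,227.5),(295,227.5),(337,227.5)]:
    p=ray(c,T,u,112);print(p.round(1),totool(p).round(1))
```

```text
[511.7 -95.7 112. ] [-13.3  -1.5  71.1]
[ 511.3 -110.9  112. ] [-13.3 -16.8  71.1]
[512.2 -80.5 112. ] [-13.3  13.7  71.1]
```

Request:
{"api": "drive_tool", "payload": {
  "plan": [
    [-13, -1, 20, 0, 0, 0],
    [-13, -1, 40, 0, 0, 0],
    [-13, -1, 60, 0, 0, 0],
    [-13, -1, 78, 0, 0, 0],
    [-13, -1, 93, 0, 0, 0]
  ],
  "gripper": 0.25
}}

```text
time_s: 6.25
tcp_pos: [511.3, -93.3, 89.2]
ee_rot: [0.041, 3.141, 0.001]
contact_force: [0.2, -0.2, 0.1]
gripper_width: 64.3
```

```bash
python3 w.py 511 -97 90
python3 - <<'E'
from h import *
im=imaging.grab_frame("wrist");cv2.imwrite('pics/w4.png',im[:,:,::-1])
E
```

```text
6.25 [511.3 -93.3  89.2] f [ 0.2 -0.2  0.1] w 64.3
toolx [-1.     0.026 -0.001] y [0.026 1.    0.001] z [ 0.001  0.001 -1.   ] yaw y deg 88.49
tool shift [ 0.2 -3.7 -0.8]
```

View pics/w4.png

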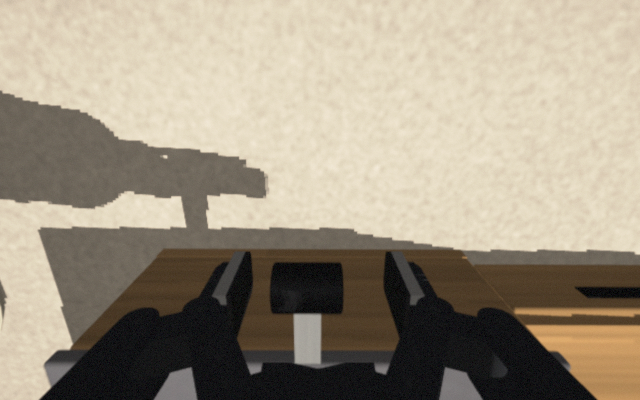

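The drum spans columns 272–343, centre 307 against 318 for the jaws, so it lies about 4 mm to tool -y. I'll shift and close.

Request:
{"api": "drive_tool", "payload": {
  "plan": [
    [0, -4, 0, 0, 0, 0],
    [0, -4, 0, 0, 0, 0]
  ]
}}

```text
time_s: 6.55
tcp_pos: [511.2, -99.3, 90.5]
ee_rot: [0.046, 3.14, -0.001]
contact_force: [0.4, -0.1, -0.3]
gripper_width: 64.1
```

Request:
{"api": "drive_tool", "payload": {
  "plan": [
    [0, 0, 0, 0, 0, 0],
    [0, 0, 0, 0, 0, 0],
    [0, 0, 0, 0, 0, 0],
    [0, 0, 0, 0, 0, 0],
    [0, 0, 0, 0, 0, 0]
  ],
  "gripper": 1
}}

```text
time_s: 7.18
tcp_pos: [510.9, -98.0, 90.1]
ee_rot: [0.044, 3.141, 0.001]
contact_force: [-1.8, 6.8, 5.9]
gripper_width: 29.1
```

```bash
python3 w.py
python3 - <<'E'
from h import *
im=imaging.grab_frame("wrist");cv2.imwrite('pics/w5.png',im[:,:,::-1])
E
```

```text
7.17 [510.9 -98.   90.1] f [-1.8  6.8  5.9] w 29.1
toolx [-1.     0.028 -0.001] y [0.028 1.    0.001] z [ 0.001  0.001 -1.   ] yaw y deg 88.38
```

View pics/w5.png

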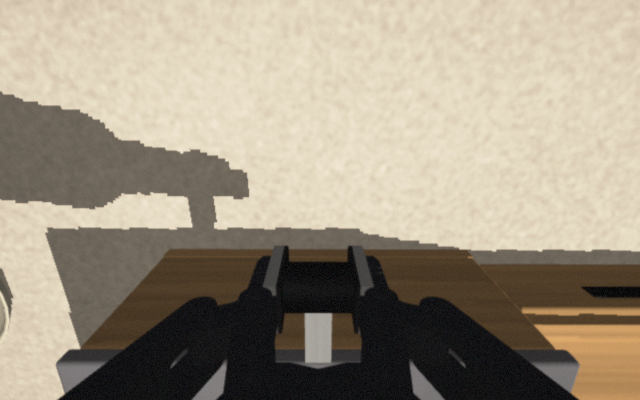

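The drum is pinched squarely: both pads lie on its flat ends at cols ~280 and ~358, opening 29 mm. I'll lift along the 210 mm arc in 3° steps.

Request:
{"api": "drive_tool", "payload": {
  "plan": [
    [-0.3, 0, -11, 0, 0, 0],
    [-1.2, 0, -22, 0, 0, 0],
    [-2.6, 0, -32.9, 0, 0, 0],
    [-4.6, 0, -43.7, 0, 0, 0],
    [-7.2, 0, -54.4, 0, 0, 0]
  ]
}}

```text
time_s: 7.85
tcp_pos: [517.4, -98.2, 143.7]
ee_rot: [-0.044, -3.14, -0.002]
contact_force: [2.6, 3.6, -6.4]
gripper_width: 29.0
```

Request:
{"api": "drive_tool", "payload": {
  "plan": [
    [-3.1, 0, -10.5, 0, 0, 0],
    [-6.8, 0, -20.9, 0, 0, 0],
    [-11, 0, -31.1, 0, 0, 0],
    [-15.7, 0, -41, 0, 0, 0],
    [-21, 0, -50.7, 0, 0, 0]
  ]
}}

```text
time_s: 8.48
tcp_pos: [537.9, -98.8, 194.4]
ee_rot: [-0.044, -3.138, -0.002]
contact_force: [0.6, 5.3, -4.9]
gripper_width: 29.2
```

Request:
{"api": "drive_tool", "payload": {
  "plan": [
    [-5.8, 0, -9.4, 0, 0, 0],
    [-12, 0, -18.4, 0, 0, 0],
    [-18.7, 0, -27.2, 0, 0, 0],
    [-25.8, 0, -35.5, 0, 0, 0],
    [-33.4, 0, -43.5, 0, 0, 0]
  ]
}}

```text
time_s: 9.1
tcp_pos: [570.7, -99.9, 237.7]
ee_rot: [-0.044, -3.137, -0.002]
contact_force: [-0.8, 4.5, -3.4]
gripper_width: 29.1
```

```bash
python3 w.py
python3 - <<'E'
from h import *
im=imaging.grab_frame("scene");cv2.imwrite('pics/s6.png',cv2.resize(im[110:300,180:430,::-1],(750,570),interpolation=cv2.INTER_CUBIC))
E
```

```text
9.1 [570.7 -99.9 237.7] f [-0.8  4.5 -3.4] w 29.1
toolx [-1.     0.028  0.005] y [0.028 1.    0.001] z [-0.005  0.001 -1.   ] yaw y deg 88.37
```

View pics/s6.png

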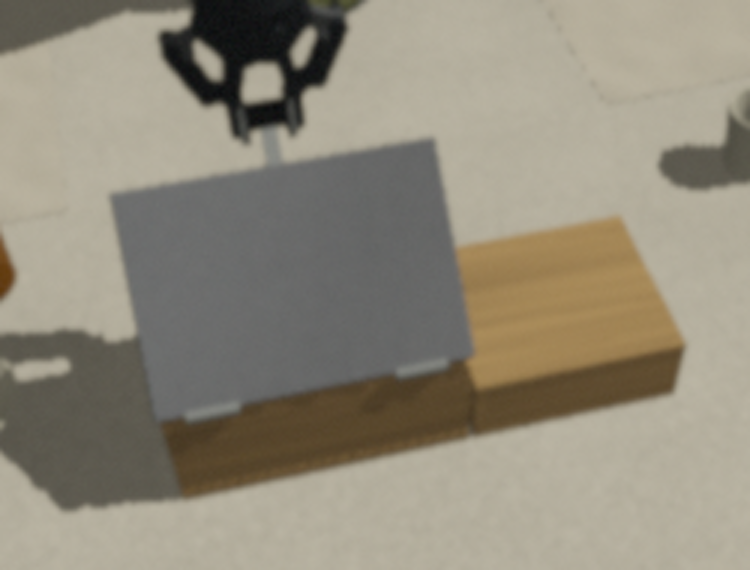

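The lid is at about 45° with the drum still between the fingers. I'll continue more slowly through the balance point.

Request:
{"api": "drive_tool", "payload": {
  "plan": [
    [-5.3, 0, -5.1, 0, 0, 0],
    [-10.7, 0, -10, 0, 0, 0],
    [-16.3, 0, -14.7, 0, 0, 0],
    [-22.1, 0, -19.2, 0, 0, 0],
    [-28, 0, -23.5, 0, 0, 0]
  ]
}}

```text
time_s: 9.78
tcp_pos: [598.7, -100.7, 261.3]
ee_rot: [-0.044, -3.137, -0.002]
contact_force: [-3.3, 4.8, -0.6]
gripper_width: 28.8
```

Request:
{"api": "drive_tool", "payload": {
  "plan": [
    [-6.1, 0, -4.1, 0, 0, 0],
    [-12.3, 0, -8, 0, 0, 0],
    [-18.6, 0, -11.6, 0, 0, 0],
    [-25.1, 0, -15.1, 0, 0, 0],
    [-31.7, 0, -18.3, 0, 0, 0]
  ]
}}

```text
time_s: 10.4
tcp_pos: [630.8, -101.7, 279.9]
ee_rot: [-0.044, -3.138, -0.002]
contact_force: [-2.8, 5.1, -1.6]
gripper_width: 29.0
```

Request:
{"api": "drive_tool", "payload": {
  "plan": [
    [0, 0, 0, 0, 0, 0],
    [0, 0, 0, 0, 0, 0],
    [0, 0, 0, 0, 0, 0]
  ]
}}

```text
time_s: 10.78
tcp_pos: [631.0, -101.7, 280.0]
ee_rot: [-0.045, -3.139, -0.001]
contact_force: [-2.1, 4.3, 0.3]
gripper_width: 29.0
```

```bash
python3 w.py
python3 - <<'E'
from h import *
s=manip.observe();p=s['tcp_pos']-np.array([510.9,-98,90.1])
# grip rise and travel -> angle, two ways
print(p, np.degrees(np.arcsin(p[2]/210)),np.degrees(np.arccos(1-p[0]/210)), 2*np.degrees(np.arctan2(p[0],p[2])))
im=imaging.grab_frame("scene");cv2.imwrite('pics/s7.png',cv2.resize(im[80:300,180:430,::-1],(680,600),interpolation=cv2.INTER_CUBIC))
E
```

```text
10.78 [ 631.  -101.7  280. ] f [-2.1  4.3  0.3] w 29.0
toolx [-1.     0.028  0.002] y [0.028 1.    0.001] z [-0.002  0.001 -1.   ] yaw y deg 88.37
[120.14138614  -3.70535042 189.89594403] 64.72466002216493 64.66575405489299 64.64058441020873
```

View pics/s7.png

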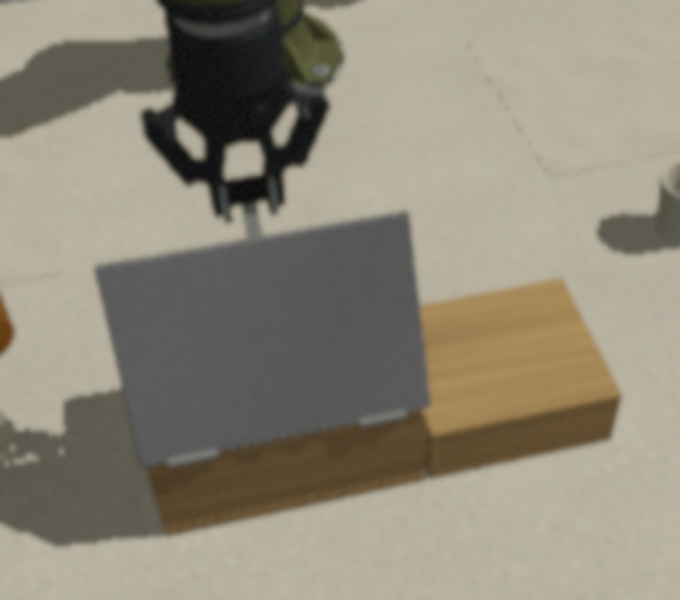

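The lid is at about 64.7°, held by its drum, with the forces small. Now easing back down.

Request:
{"api": "drive_tool", "payload": {
  "plan": [
    [6.6, 0, 3.2, 0, 0, 0],
    [13.1, 0, 6.7, 0, 0, 0],
    [19.4, 0, 10.3, 0, 0, 0],
    [25.6, 0, 14.2, 0, 0, 0],
    [31.7, 0, 18.3, 0, 0, 0]
  ]
}}

```text
time_s: 11.45
tcp_pos: [601.7, -100.8, 262.9]
ee_rot: [0.044, 3.136, 0.001]
contact_force: [3.1, 4.6, 1.9]
gripper_width: 28.7
```

Request:
{"api": "drive_tool", "payload": {
  "plan": [
    [5.9, 0, 4.3, 0, 0, 0],
    [11.7, 0, 8.8, 0, 0, 0],
    [17.3, 0, 13.5, 0, 0, 0],
    [22.8, 0, 18.4, 0, 0, 0],
    [28, 0, 23.5, 0, 0, 0]
  ]
}}

```text
time_s: 12.08
tcp_pos: [573.3, -99.9, 239.3]
ee_rot: [0.044, 3.137, 0.001]
contact_force: [1.1, 6.0, 3.1]
gripper_width: 29.2
```

Request:
{"api": "drive_tool", "payload": {
  "plan": [
    [0, 0, 0, 0, 0, 0],
    [0, 0, 0, 0, 0, 0],
    [0, 0, 0, 0, 0, 0],
    [0, 0, 0, 0, 0, 0],
    [0, 0, 0, 0, 0, 0]
  ]
}}

```text
time_s: 12.7
tcp_pos: [573.0, -99.9, 239.1]
ee_rot: [0.044, 3.138, 0.001]
contact_force: [-0.4, 5.7, 3.1]
gripper_width: 29.1
```

```bash
python3 w.py
python3 - <<'E'
from h import *
s=manip.observe();p=s['tcp_pos']-np.array([510.9,-98,90.1])
print(p, np.degrees(np.arcsin(p[2]/210)),np.degrees(np.arccos(1-p[0]/210)), np.abs(s['joint_velocities']).max())
im=imaging.grab_frame("scene");cv2.imwrite('pics/s8.png',im[:,:,::-1])
E
```

```text
12.7 [573.  -99.9 239.1] f [-0.4  5.7  3.1] w 29.1
toolx [-1.     0.028 -0.003] y [0.028 1.    0.001] z [ 0.003  0.001 -1.   ] yaw y deg 88.38
[ 62.09126422  -1.94101128 148.99848036] 45.19559599250349 45.224775700643065 0.0016016008522501703
```

View pics/s8.png

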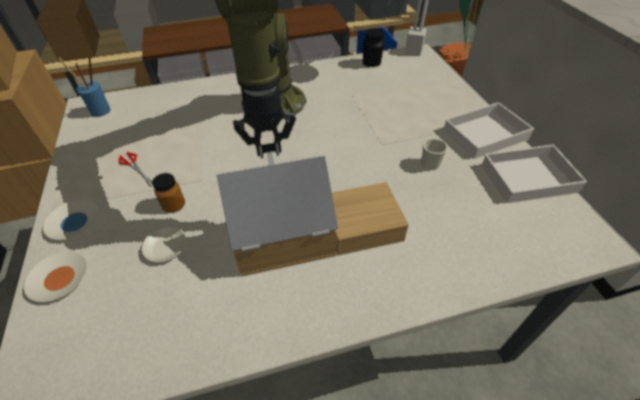

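The lid is at 45.2° and steady. The drawer front that stuck out at (360,180) is gone, and the jar (168,193), plate (162,245, in shadow) and cup (433,153) are where they were.

```bash
python3 -c "
from cell import job_done;print(job_done())"
```

```text
the job is handed in; nothing more can be done
None
```

The job is done and handed in at about 12.7 s on the robot's clock, with the arm still holding the lid.

- **Drawer:** I pushed it in with the shut fingers until it met a firm stop. The force reached 23 N with no further travel, well above the catch's 8 N. A top picture afterwards showed its front seated against the bay, and the final scene picture shows nothing sticking out.
- **Lid:** I pinched the grip's flat ends and raised the lid along its arc to about 64.7°, held briefly, then eased it down to about 45.2°. Both angles come from the measured tool travel, and rise and travel agreed within 0.1°.
- **Final hold:** The grip opening stayed at 29 mm, about 1 mm under the stated 30 mm length of the drum. The arm was still, with forces around 6 N at the grip.
- **Crockery and jar:** The jar, plate and cup look unmoved in the last picture.

No check failed. The tool also read about 20 N upwards at the drawer's stop, which I did not explain; it was gone once I backed off.

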